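# Close the light shutter past its spring catch and take the reading

## Robot

A 7-joint arm with a two-finger parallel gripper is mounted at the origin on a cart in front of the work surface, level with it; the furniture and walls round the work are solid. World frame = base frame: x ahead of the robot, y to its left, z up, the work surface at z = 0. Lengths are in m, angles in rad, forces in N, time in s.
With the tool pointing down it reaches from about 0.4 to 0.85 m from the base axis. Payload 4.5 kg.
Tool frame: the origin (TCP) lies on the mounting face of the last link; the fingertips stand 166 mm ahead of it and the grasp point (between the pads) lies 147 mm ahead of it; z points along the fingers, y is the line along which they close (so a half turn about z gives the same grasp; the last joint's range is limited). The gripper opens to 88 mm and grips with 3 to 60 N. Pads are 18 mm wide; open, the fingers measure 123 mm over their backs; the gripper's body (75 mm by 187 mm) begins 45 mm behind the grasp point.
Start: joints at [-1.187, 0.689, -0.195, 1.565, 0.157, 0.902, -0.215], TCP at [0.214, 0.587, 0.405] pointing down, gripper open.
Joint ranges: [-3.01, 3.01], [-0.46, 2.08], [-1.47, 1.51], [0.13, 2.56], [-1, 4.14], [0.04, 2.09], [-2.66, 2.66]. Speed limits (rad/s): [2.57, 2.57, 3.14, 3.14, 3.14, 3.14, 3.14].

## Interface

Orientations are given as a unit quaternion [x, y, z, w].
In Python, from plant import r, snapshot gives the robot as it stands. The module is installed in compiled form; this text tells all that it offers.
- The arm moves only by the tool move_arm, never from a script. Its argument "rows" is a list of rows, each a list of 5 numbers: the shift along the tool's x, y, z in m, then the turn about the tool's z in rad, then the finger opening in m, from 0 to 0.0881. In form: [[dx, dy, dz, spin, claw], ...]. A call has 1 to 10 rows; each row shifts and turns the commanded pose from where the row before left it, along the tool's axes as they then stand; what a row does not reach is not made up. A row lasts 1/12 s, in which the tool goes at most 41.7 mm and 7.16 degrees, less where a joint would pass 70% of its speed; a pose out of reach is approached as far as the arm can. A call with a gripper value outside its range is refused whole. The fingers move at their own pace and stop on an object; "newtons" is the grip in N (left out, the last holds). Time passes only in rows, so rows that do not move let the fingers close. It gives the time, the measured TCP pose, the force, the opening and the grip force at its end, in the units of the state.
- r.get_state(): the state, without advancing time (a new reading comes with each control period).
- snapshot(name): name is "side" or "top" or "wrist"; returns a dict with "color" (384x512x3 uint8, red, green, blue), "depth" (384x512 float32, m along the optical axis (not along the pixel's ray), 0 where there is no reading), "mtx" (3x3 intrinsics, pixels), "dist" ([k1, k2, p1, p2, k3] as OpenCV has them; the pictures are not rectified), "eye" and "orientation" of the camera in the world. Camera axes: x right, y up, looking along -z (the intrinsics and any distortion apply to the point x, -y, -z); pixel columns grow to the right and rows downward; lengths in m; the calibration is good to about 2 mm. A picture is of the moment at which its call begins.
- r.finish_job(): hands the job in; it is judged then, once.
The state is a dict: "clock": time; "q": joint angles; "qd": joint speeds; "joint_torque": joint torques, N m; "tool_pos": TCP position; "eef_rot": TCP orientation; "contact_force": force on the tool from outside, world axes, zero at the start; "moment": the same for the moment, N m; "opening": opening from 0.0 (shut) to 1.0 (fully open); "finger_force": force on a finger pad.
Only numpy, scipy, OpenCV 4.12 (cv2) and the standard library are available. Lean on these libraries where they do the work, as an engineer would, in place of code of your own. Each camera call takes 0.05 s, during which the arm holds its last target. There are 200 camera calls.

## Task

Shut the colour reader's light shutter over the sample: with a fingertip press the ribbed spring catch down through the opening in the shutter, keep it down while you push the shutter past it toward the sample chamber, and push on until the shutter is fully home and the catch has sprung up behind it. Only then press the round read key all the way down and let it go. Lift nothing, and leave the sample dish and the things standing round the reader where they are.

Things in the scene. Friction and masses are not known exactly. Their poses are not given: they have to be found in the camera images.
- reader: Benchtop colour reader, a fixed white box 160 x 240 x 63 mm. Origin on the counter under its shutter track's mid line; x to its back, y to its left. Box: x -100..60, y -120..120 mm. In front (x -100..-44) a flat control strip, top at z = 52 mm, with display and read key; behind it two rails along y (lip edges x = +-36, tops z = 63 mm) guide the shutter. Round sample well 55 mm wide at x 0, y +62 mm.
- shutter (a joint): Light shutter: bare metal plate 82 (x) x 136.5 (y) x 7 mm under the rails' lips, underside at z = 51.5 mm, with a finger opening right through it. In m: 0 = open, 0.066 = fully home against its stop, well covered; grows toward the reader's +y (left). Friction about 1 N. The raised catch stops it after about 2 mm. From 0.064 its tail has passed the catch, which springs up behind it.
- opening (a point): Centre of the shutter's finger opening (44 mm in y, 40 mm in x) at its top face, z = 58.5 mm; moves with the shutter; axes as the reader's. The opening's +y wall, which a fingertip can push, has a lip up to z = 62.5 mm. Below the shutter a 40 mm wide channel (y -82..+30 mm of the reader, floor z = 42 mm) leaves room for the tip along the whole way.
- catch (a joint): Spring catch: black ribbed block 40 (y) x 36 (x) mm standing up through the opening and nearly filling it. In m: 0 = up, 0.014 = right down; spring 3 N (up) to 7 N (down). Past 0.009 the shutter can pass over it. A tip holding it down can slide on along it to push the opening's +y wall; once the shutter's plate lies over the catch, the plate keeps it down.
- catch_top (a point): Centre of the catch's flat top; at z = 60.5 mm when up, 2 mm above the shutter's top face; goes down with the catch, never sideways. Reader frame x = 0, y = -60 mm.
- read_key (a joint): Round read key, 18 mm across, the only one on the control strip. In m: 0 = up, 0.004 = fully pressed; springs back, about 1.2 N to start and 4 N fully down.
- key_top (a point): Centre of the read key's top, z = 58 mm when up, 6 mm above the control strip; reader frame x = -74, y = +55 mm.
- dish: Clear round sample dish, 48 mm across, 17 mm high, loose in the reader's well, its top about 4 mm below the shutter's underside. Origin: centre of its underside.
- tall_cell: Bystander: clear square glass cell, 23 x 23 x 102 mm, standing at the reader's left. Origin: centre of its underside.
- dropper: Bystander: small dropper bottle, 27 mm across, 85 mm high, standing at the reader's right. Origin: centre of its underside.
- syringe: Bystander: plastic syringe, 115 mm long, 13 mm thick, lying in front of the reader. Origin: centre of its underside.
Mind the look-alikes: they are no part of the job. What is shaped like the dish but blue or red is not meant.

How it is judged:
On the way, in this order (a step that is already met when the one before it is completed fails the run):
1. the fingertips hold the catch down, its top below the shutter (value of joint catch above 0.009 m and contact force between the fingers and catch above 1 N and value of joint shutter below 0.01 m), for 0.1 s.
2. the shutter is home and the catch has sprung up behind it (value of joint shutter above 0.0625 m and value of joint catch below 0.002 m), for 0.2 s.
3. the read key is pressed (all of step 2 and value of joint read_key above 0.003 m), for 0.05 s.
At the end, for the whole second after the job is handed in: The shutter stands within 3.5 mm of fully home, the catch is up behind it (within 2 mm), the read key has been pressed at least 3 mm after that and is up again, and the dish lies in its well (all of step 2 and value of joint read_key below 0.001 m and z of dish in the frame of reader between 0.027 and 0.034 m and linear speed of dish below 0.02 m/s); the robot touches nothing.
It fails at once if the read key is pressed before the shutter is home (value of joint read_key above 0.002 m and value of joint shutter below 0.0625 m).
It fails at once if the sample dish is lifted or knocked about in its well (distance of dish from where it was at the start of the episode above 0.01 m).
It fails at once if a bystander is moved, lifted or tipped (distance of any of tall_cell, dropper, syringe from where it was at the start of the episode above 0.015 m or angle between any of tall_cell, dropper's own z axis and vertical above 0.3 rad).
It also fails if it takes over 40 s, if anything falls off the work surface, if the arm or the gripper's body presses on something with over 40 N, if the wrist force passes 120 N, or if a joint passes its speed limit or range.

## Working session

There is one attempt and no reset: what is moved stays moved. The work goes in short steps, Python scripts to look and compute and a tool call to move; the robot and the scene stay as the last step left them, time stands still between calls to the robot, and variables do not carry over. Pictures are saved under pics/ and viewed, at most 10 in all, crops included, and the job is handed in when it is done.

Besides the shell and the picture viewer there is one more tool, called as a command line: name --pt "numbers of a row" for each row, then --argument value for the rest. move_arm: Moves the arm, as the interface text tells. Its arguments: {"type":"object","properties":{"rows":{"type":"array"},"newtons":{"type":"number"}},"required":["rows"]}

```bash
mkdir -p pics
cat > h.py <<'E'
import numpy as np, cv2
from plant import r, snapshot
from scipy.spatial.transform import Rotation as R
def ray(s,uv):
    p=cv2.undistortPoints(np.array([[uv]],float),np.array(s["mtx"]),np.array(s["dist"])).ravel()
    d=R.from_quat(s["orientation"]).apply([p[0],-p[1],-1]); return np.array(s["eye"]),d
def onz(s,uv,z):
    e,d=ray(s,uv); return e+d*(z-e[2])/d[2]
def cloud(s):
    h,w=s["depth"].shape; u,v=np.meshgrid(np.arange(w),np.arange(h))
    p=cv2.undistortPoints(np.stack([u,v],-1).reshape(-1,1,2).astype(float),np.array(s["mtx"]),np.array(s["dist"])).reshape(h,w,2)
    z=s["depth"]; c=np.stack([p[...,0]*z,-p[...,1]*z,-z],-1)
    return R.from_quat(s["orientation"]).apply(c.reshape(-1,3)).reshape(h,w,3)+np.array(s["eye"])
def save(s,n): cv2.imwrite("pics/"+n,s["color"][...,::-1])
E
python3 - <<'E'
from h import *
import pickle
S={}
for n in("top","side"):
    s=snapshot(n); S[n]=s; save(s,n+"0.png"); print(n,s["eye"],s["orientation"])
pickle.dump(S,open("s0.pkl","wb"))
a=np.hstack([S["top"]["color"]])
st=r.get_state(); print({k:st[k] for k in("clock","tool_pos","eef_rot","contact_force","opening")})
E
```

```text
top [0.4143777  0.04133687 1.00156116] [ 0.0492475  -0.05063669 -0.70022564  0.71041866]
side [ 0.3832303  -0.66126503  0.58559051] [ 0.45900316 -0.05683339 -0.08317066  0.88270534]
{'clock': 0.1, 'tool_pos': array([0.21409774, 0.58685836, 0.4039955 ]), 'eef_rot': array([ 1.73963295e-01,  9.84751785e-01, -8.25412781e-04, -1.09921073e-04]), 'contact_force': array([ 1.28208856, -0.29965275,  0.46604552]), 'opening': 0.9973558902700393}
```

View pics/top0.png

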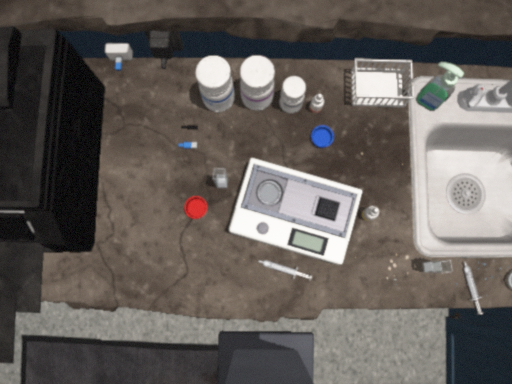

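View pics/side0.png

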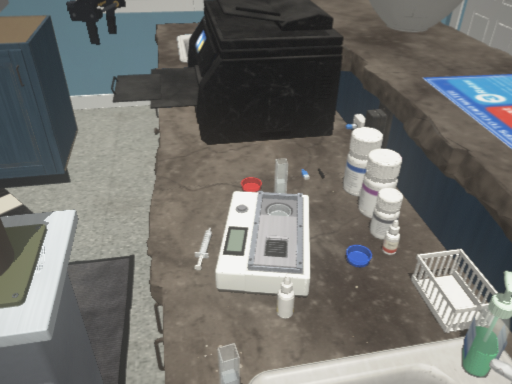

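The top view shows the reader centred near (296,210), its +y pointing left and slightly up. The black catch is at (327,208), the key at (262,228), the glass cell at (220,178), the dropper at (371,212) and the syringe at (286,269). Next I measure the pose.

```bash
cat > m.py <<'E'
from h import *
import pickle
S=pickle.load(open("s0.pkl","rb"))
for n,roiC,roiK in(("top",(310,192,345,225),(252,219,272,238)),("side",(258,234,292,260),(233,202,250,216))):
    s=S[n]; g=cv2.cvtColor(s["color"],cv2.COLOR_RGB2GRAY)
    P={}
    for nm,(a,b,c,d),th,z in(("catch",roiC,60,.0605),("key",roiK,170,.058)):
        m=np.zeros_like(g); m[b:d,a:c]=(g[b:d,a:c]<th)*255
        k,l,st,ce=cv2.connectedComponentsWithStats(m); i=1+np.argmax(st[1:,4])
        P[nm]=onz(s,ce[i],z); print(n,nm,ce[i],st[i],P[nm].round(4))
    v=P["key"]-P["catch"]; print("dist",np.linalg.norm(v[:2]),"exp",np.hypot(74,115)/1e3,"yaw",np.degrees(np.arctan2(v[1],v[0])-np.arctan2(.115,-.074)))
s=S["top"]; c=cloud(s); col=s["color"].astype(int)
m=((col.min(-1)>150)).astype(np.uint8); m[:150]=0;m[270:]=0;m[:,:222]=0;m[:,362:]=0
m=cv2.morphologyEx(m*255,cv2.MORPH_OPEN,np.ones((3,3)))
q=cv2.findNonZero(m); rect=cv2.minAreaRect(q); b=cv2.boxPoints(rect)
w=np.array([onz(s,p,.058) for p in b]); print(b.round(1),w.round(4)); e=np.diff(w,axis=0); print(np.linalg.norm(e,axis=1),np.degrees(np.arctan2(e[:,1],e[:,0])),w.mean(0))
E
python3 m.py
```

```text
top catch [325.02484472 207.2173913 ] [316 199  22  21 161] [ 0.5352 -0.0963  0.0605]
top key [262.         227.77777778] [257 223  11  11  90] [0.4922 0.03   0.058 ]
dist 0.13336377927458645 exp 0.13675159962501354 yaw -13.974619023067536Traceback (most recent call last):
  File "m.py", line 9, in <module>
    k,l,st,ce=cv2.connectedComponentsWithStats(m); i=1+np.argmax(st[1:,4])
                                                       ~~~~~~~~~^^^^^^^^^^
    return _wrapfunc(a, 'argmax', axis=axis, out=out, **kwds)
    return bound(*args, **kwds)
ValueError: attempt to get argmax of an empty sequence
```

```bash
sed -i 's/,("side",(258.*216))):/,):/' m.py; python3 m.py
python3 - <<'E'
from h import *
st=r.get_state(); s=snapshot("wrist"); save(s,"w0.png"); print(R.from_quat(st["eef_rot"]).as_matrix().round(3)); print(s["eye"],R.from_quat(s["orientation"]).as_matrix().round(3),st["tool_pos"])
E
```

```text
top catch [325.02484472 207.2173913 ] [316 199  22  21 161] [ 0.5352 -0.0963  0.0605]
top key [262.         227.77777778] [257 223  11  11  90] [0.4922 0.03   0.058 ]
dist 0.13336377927458645 exp 0.13675159962501354 yaw -13.974619023067536
[[201.3 247.5]
 [228.9 150.7]
 [363.7 189.2]
 [336.  286. ]] [[ 0.451   0.1504  0.058 ]
 [ 0.6494  0.0997  0.058 ]
 [ 0.5736 -0.1761  0.058 ]
 [ 0.3785 -0.1181  0.058 ]]
[0.20479056 0.28602943 0.20353461] [ -14.32848807 -105.36347491  163.44649461] [ 0.51310791 -0.01102257  0.058     ]
[[-0.939  0.343 -0.001]
 [ 0.343  0.939 -0.002]
 [-0.    -0.002 -1.   ]]
[0.14825854 0.60864566 0.38404359] [[ 0.342 -0.905 -0.254]
 [ 0.94   0.329  0.094]
 [-0.002 -0.271  0.963]] [0.21409774 0.58685836 0.4039955 ]
```

Run:
```python
from h import *
import pickle
S=pickle.load(open("s0.pkl","rb"))
for n in S:
    c=cloud(S[n]).reshape(-1,3); ok=(S[n]["depth"].ravel()>0); c=c[ok]
    print(n,"rows x .15.. step .1; cols y .7..-.3")
    for x in np.arange(.15,.8,.1):
        print(round(x,2),[ (lambda q: round(float(q[:,2].max()),2) if len(q)>3 else None)(c[(abs(c[:,0]-x)<.05)&(abs(c[:,1]-y)<.05)]) for y in np.arange(.7,-.35,-.1)])
```

```text
top rows x .15.. step .1; cols y .7..-.3
0.15 [-0.88, -0.88, -0.88, -0.88, -0.88, -0.79, -0.26, -0.27, -0.27, -0.79, -0.89]
0.25 [-0.88, -0.89, 0.1, -0.89, -0.89, -0.89, -0.89, -0.89, -0.89, -0.88, -0.89]
0.35 [None, None, 0.1, 0.01, 0.01, 0.01, 0.01, 0.01, 0.02, 0.01, 0.01]
0.45 [None, 0.09, 0.26, 0.28, 0.01, 0.01, 0.06, 0.06, 0.07, 0.05, 0.11]
0.55 [None, 0.05, 0.29, 0.29, 0.01, 0.02, 0.11, 0.07, 0.07, 0.09, 0.01]
0.65 [None, None, 0.31, 0.31, 0.01, 0.02, 0.11, 0.07, 0.06, 0.02, 0.01]
0.75 [None, None, 0.32, 0.32, 0.01, 0.15, 0.15, 0.14, 0.1, 0.07, 0.17]
side rows x .15.. step .1; cols y .7..-.3
0.15 [-0.89, 0.34, 0.35, -0.89, -0.89, 0.0, 0.01, 0.01, 0.01, 0.0, None]
0.25 [0.32, 0.34, 0.35, -0.89, -0.89, None, None, -0.01, -0.16, None, None]
0.35 [0.1, 0.1, 0.1, 0.0, 0.0, 0.0, 0.0, 0.01, 0.01, 0.0, 0.0]
0.45 [0.27, 0.26, 0.27, 0.27, 0.0, 0.0, 0.05, 0.06, 0.07, 0.05, 0.1]
0.55 [0.31, 0.33, 0.33, 0.28, 0.0, 0.02, 0.1, 0.07, 0.07, 0.09, 0.01]
0.65 [0.31, 0.31, 0.32, 0.31, 0.0, 0.02, 0.1, 0.07, 0.05, 0.02, 0.01]
0.75 [0.31, 0.32, 0.32, 0.32, 0.0, 0.15, 0.15, 0.14, 0.1, 0.06, 0.17]
```

View pics/w0.png

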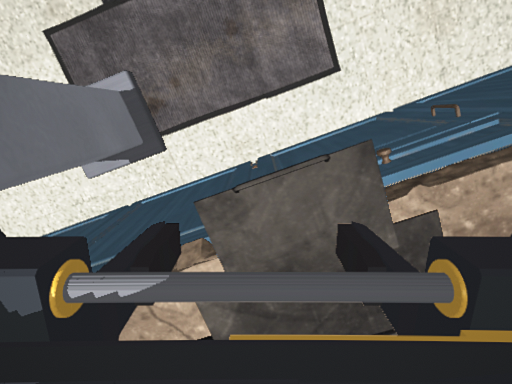

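move_arm --pt "-0.021 -0.0265 0 0 0" --pt "-0.021 -0.0265 0 0 0" --pt "-0.021 -0.0265 0 0 0" --pt "-0.021 -0.0265 0 0 0" --pt "-0.021 -0.0265 0 0 0" --pt "-0.021 -0.0265 0 0 0" --pt "-0.021 -0.0265 0 0 0" --pt "-0.021 -0.0265 0 0 0" --newtons 20

```text
clock: 0.82
tool_pos: [0.2995, 0.3288, 0.4047]
eef_rot: [0.174, 0.985, -0.0, 0.0]
contact_force: [0.5, -0.3, 0.1]
opening: 0.42
finger_force: 0.0
```

move_arm --pt "-0.0262 -0.0227 0.006 0 0" --pt "-0.0262 -0.0227 0.006 0 0" --pt "-0.0262 -0.0227 0.006 0 0" --pt "-0.0262 -0.0227 0.006 0 0" --pt "-0.0262 -0.0227 0.006 0 0" --pt "-0.0262 -0.0227 0.006 0 0" --pt "-0.0262 -0.0227 0.006 0 0" --pt "-0.0262 -0.0227 0.006 0 0" --pt "-0.0262 -0.0227 0.006 0 0" --pt "-0.0262 -0.0227 0.006 0 0"

```text
clock: 1.65
tool_pos: [0.4683, 0.0257, 0.3443]
eef_rot: [0.174, 0.985, 0.0, -0.0]
contact_force: [0.2, 0.8, 0.1]
opening: 0.009
finger_force: 0.0
```

move_arm --pt "-0.0262 -0.0227 0.006 0 0" --pt "-0.0262 -0.0227 0.006 0 0" --pt "-0.0262 -0.0227 0.006 0 0" --pt "-0.0262 -0.0227 0.006 0 0" --pt "0 0 0 -0.096 0" --pt "0 0 0 0 0" --pt "0 0 0 0 0"

```text
clock: 2.23
tool_pos: [0.5347, -0.0935, 0.3204]
eef_rot: [0.128, 0.992, 0.001, -0.0]
contact_force: [-0.4, -0.0, 0.3]
opening: 0.006
finger_force: 0.0
```

Run:
```python
from h import *
import pickle
s=snapshot("wrist"); save(s,"w1.png"); pickle.dump(s,open("w1.pkl","wb")); st=r.get_state(); print(st["clock"],st["tool_pos"],R.from_quat(st["eef_rot"]).as_matrix().round(4),st["opening"],st["contact_force"])
```

```text
2.2833 [ 0.53466819 -0.09271259  0.32065978] [[-9.678e-01  2.517e-01 -6.000e-04]
 [ 2.517e-01  9.678e-01  1.300e-03]
 [ 9.000e-04  1.100e-03 -1.000e+00]] 0.010813193530014226 [0.16180795 0.55839173 0.96755243]
```

View pics/w1.png

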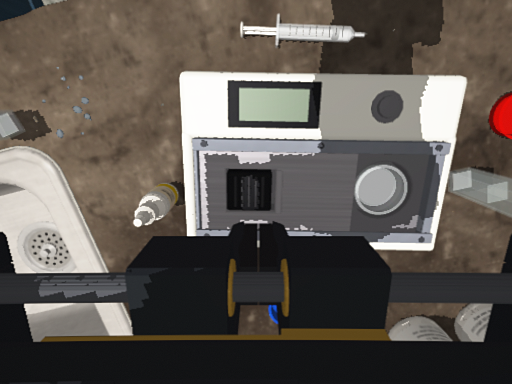

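The wrist view shows the catch at (250,190), key at (387,106), well at (381,188), and the closed fingertips at (258,240). The reader's axes line up with the image.

Run:
```python
from h import *
import pickle
s=pickle.load(open("w1.pkl","rb")); g=cv2.cvtColor(s["color"],cv2.COLOR_RGB2GRAY); P={}
for nm,(a,b,c,d),th,z in(("catch",(215,160,285,218),45,.0595),("key",(366,88,408,126),75,.058)):
    m=np.zeros_like(g); m[b:d,a:c]=(g[b:d,a:c]<th)*255; m=cv2.morphologyEx(m,cv2.MORPH_CLOSE,np.ones((5,5)))
    k,l,st,ce=cv2.connectedComponentsWithStats(m); i=1+np.argmax(st[1:,4]); x,y,w,h,_=st[i]
    P[nm]=onz(s,(x+w/2-.5,y+h/2-.5),z); e=[onz(s,p,z) for p in((x,y),(x+w,y),(x,y+h))]
    print(nm,ce[i],st[i],P[nm].round(4),np.linalg.norm(e[1]-e[0]),np.linalg.norm(e[2]-e[0]))
v=P["key"]-P["catch"]; yaw=np.arctan2(v[1],v[0])-np.arctan2(.115,-.074); print(np.linalg.norm(v[:2]),np.degrees(yaw))
Rz=R.from_euler("z",yaw).as_matrix(); o=(P["key"]-Rz@[-.074,.055,0]+P["catch"]-Rz@[0,-.06,0])/2; print("origin",o)
# dish well: circle, and box front edge direction
m=(g>200).astype(np.uint8); 
front=[onz(s,(c,np.argmax(g[40:130,c]>190)+40),.052) for c in range(190,315,5)]
f=np.array(front)[:,:2]; vx,vy,x0,y0=cv2.fitLine(f.astype(np.float32),cv2.DIST_HUBER,0,.01,.01).ravel(); print("front yaw",np.degrees(np.arctan2(vy,vx)),"offset in x_r",Rz[:2,0]@(np.array([x0,y0])-o[:2]))
st=r.get_state(); T=R.from_quat(st["eef_rot"]).as_matrix(); print("tool delta to catch",T.T@(P["catch"]-st["tool_pos"]),"key",T.T@(P["key"]-st["tool_pos"]))
```

```text
catch [248.77936334 189.23216246] [ 227  169   45   42 1822] [ 0.5304 -0.1024  0.0595] 0.03913041839271384 0.0387721666605416
key [386.512786   106.26783311] [371  91  31  32 743] [0.491  0.0248 0.058 ] 0.024889681351716632 0.025331141996731633
0.13312590566810126 -15.519594527140628
origin [ 0.5470297  -0.04630255  0.05875   ]
front yaw 74.375854 offset in x_r -0.09778720645683092
tool delta to catch [ 0.00141588 -0.01071305  0.26114953] key [0.07160661 0.10240264 0.26284001]
```

move_arm --pt "0.001 -0.011 0.02 0.016 0" --pt "0 0 0.03 0 0" --pt "0 0 0.02 0 0" --pt "0 0 0 0 0"

```text
clock: 2.62
tool_pos: [0.5297, -0.1024, 0.248]
eef_rot: [0.134, 0.991, 0.0, -0.003]
contact_force: [0.3, 0.5, 1.2]
opening: 0.006
finger_force: 0.0
```

Run:
```python
from h import *
import pickle
s=snapshot("wrist"); pickle.dump(s,open("w2.pkl","wb")); st=r.get_state(); print(st["clock"],st["tool_pos"],st["opening"],st["contact_force"])
cv2.imwrite("pics/w2.png",cv2.resize(s["color"][90:300,130:410,::-1],None,fx=2.8,fy=2.8,interpolation=cv2.INTER_CUBIC))
```

```text
2.6667 [ 0.53045901 -0.10251417  0.24969935] 0.005498345021286124 [ 0.02979444 -0.48589692  0.0177033 ]
```

View pics/w2.png

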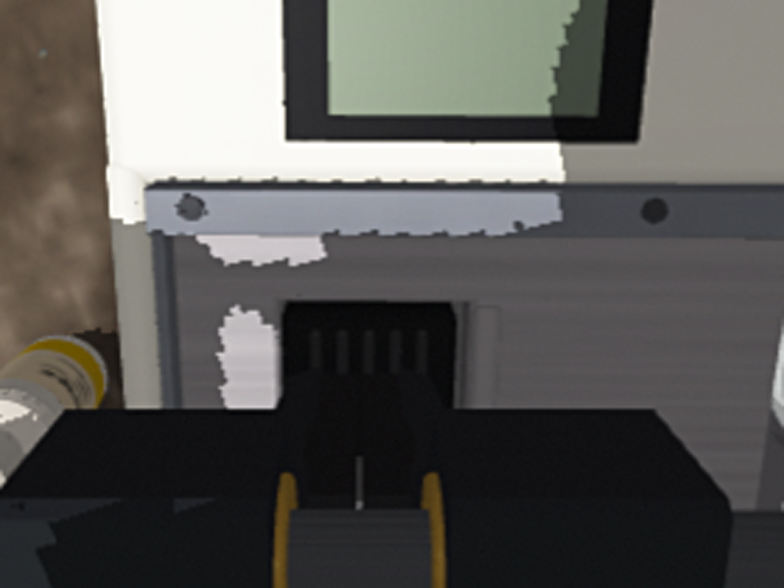

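The crop shows the catch from columns 283 to 455 (opening wall about 465), front edge at row 302, rail lip edge at row 236, and the fingers centred at column 360. I convert these to offsets in the tool frame.

Run:
```python
from h import *
import pickle
s=pickle.load(open("w2.pkl","rb")); st=r.get_state(); T=R.from_quat(st["eef_rot"]).as_matrix()
f=lambda c,rw,z:(T.T@(onz(s,(c/2.8+130,rw/2.8+90),z)-st["tool_pos"])*1e3).round(1)
for n,a in dict(open_left_front=(283,302,.0585),catch_right=(455,330,.0605),open_right=(465,330,.0585),rail=(350,236,.063),rail2=(700,236,.063),box_right=(110,180,.06)).items(): print(n,f(*a))
print(s["mtx"][:2], T.T@(np.array(s["eye"])-st["tool_pos"]))
```

```text
open_left_front [ 17.4 -19.2 191.3]
catch_right [ 11.5  19.5 189.2]
open_right [ 10.8  22.  191.2]
rail [ 33.6  -4.  186.8]
rail2 [ 33.6  70.7 186.8]
box_right [ 45.1 -55.2 189.9]
[[282.04661853   0.         257.89014398]
 [  0.         282.04661853 189.40670583]] [ 0.07029725 -0.00221187  0.02148058]
```

move_arm --pt "-0.002 0.002 0.01 0 0" --pt "0 0 0.01 0 0" --pt "0 0 0.003 0 0" --pt "0 0 0.003 0 0" --pt "0 0 0.002 0 0" --pt "0 0 0 0 0" --pt "0 0 0 0 0"

```text
clock: 3.25
tool_pos: [0.5339, -0.1024, 0.2231]
eef_rot: [0.134, 0.991, 0.0, 0.0]
contact_force: [-1.5, 1.8, 2.9]
opening: 0.005
finger_force: 1.9
```

move_arm --pt "0 0 0.003 0 0" --pt "0 0 0.003 0 0" --pt "0 0 0.003 0 0" --pt "0 0 0 0 0" --pt "0 0 0 0 0" --pt "0 0 0 0 0"

```text
clock: 3.75
tool_pos: [0.5339, -0.1025, 0.214]
eef_rot: [0.134, 0.991, 0.0, 0.0]
contact_force: [-0.6, 2.0, 6.1]
opening: 0.003
finger_force: 3.2
```

move_arm --pt "0 0.003 0 0 0" --pt "0 0.003 0 0 0" --pt "0 0.003 0 0 0" --pt "0 0.003 0 0 0" --pt "0 0.003 0 0 0" --pt "0 0 0 0 0"

```text
clock: 4.25
tool_pos: [0.5374, -0.0908, 0.214]
eef_rot: [0.136, 0.991, -0.002, -0.0]
contact_force: [-1.0, -2.6, 5.7]
opening: 0.002
finger_force: 3.4
```

move_arm --pt "0 0.004 0 0 0" --pt "0 0.004 0 0 0" --pt "0 0.004 0 0 0" --pt "0 0.004 0 0 0" --pt "0 0.004 0 0 0" --pt "0 0.004 0 0 0" --pt "0 0.004 0 0 0" --pt "0 0.004 0 0 0" --pt "0 0.004 0 0 0" --pt "0 0 0 0 0"

```text
clock: 5.08
tool_pos: [0.5479, -0.0531, 0.2137]
eef_rot: [0.134, 0.991, 0.0, 0.001]
contact_force: [0.0, -3.7, 2.6]
opening: 0.005
finger_force: 1.6
```

move_arm --pt "0 0.004 0 0 0" --pt "0 0.004 0 0 0" --pt "0 0.004 0 0 0" --pt "0 0.003 0 0 0" --pt "0 0.003 0 0 0" --pt "0 0 0 0 0"

```text
clock: 5.58
tool_pos: [0.5527, -0.0353, 0.2137]
eef_rot: [0.134, 0.991, 0.001, 0.0]
contact_force: [0.0, -2.2, 1.0]
opening: 0.005
finger_force: 0.9
```

Travel is 69.8 mm. I keep pushing until the force rises against the stop.

move_arm --pt "0 0.002 0 0 0" --pt "0 0.002 0 0 0" --pt "0 0 0 0 0" --pt "0 0 0 0 0"

```text
clock: 5.92
tool_pos: [0.5529, -0.0312, 0.2135]
eef_rot: [0.134, 0.991, 0.001, -0.001]
contact_force: [0.1, -1.3, 0.3]
opening: 0.006
finger_force: 0.2
```

move_arm --pt "0 0.002 0 0 0" --pt "0 0.002 0 0 0" --pt "0 0 0 0 0" --pt "0 0 0 0 0"

```text
clock: 6.25
tool_pos: [0.5533, -0.0301, 0.2135]
eef_rot: [0.135, 0.991, -0.002, -0.001]
contact_force: [-1.6, -6.2, 1.5]
opening: 0.007
finger_force: 3.0
```

move_arm --pt "0 0.002 0 0 0" --pt "0 0.002 0 0 0" --pt "0 0 0 0 0" --pt "0 0 0 0 0"

```text
clock: 6.58
tool_pos: [0.5537, -0.0292, 0.2135]
eef_rot: [0.137, 0.991, -0.004, -0.002]
contact_force: [-2.8, -11.6, 4.5]
opening: 0.007
finger_force: 6.1
```

Run:
```python
from h import *
s=snapshot("wrist"); save(s,"w3.png"); print(r.get_state()["contact_force"])
```

```text
[ -1.83944046 -10.45608753   4.16818356]
```

View pics/w3.png

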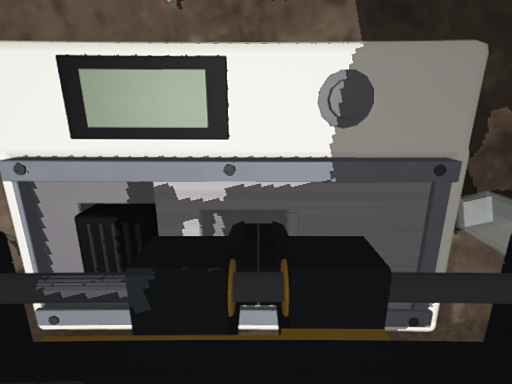

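The wrist view shows the shutter over the well. The catch stands up behind it at (118,240), and the key is at (350,98) inside its bezel. I back off, lift and measure the key.

move_arm --pt "0 -0.004 0 0 0" --pt "0 -0.004 0 0 0" --pt "0 0 0 0 0" --pt "0 0 -0.01 0 0" --pt "0 0 -0.02 0 0" --pt "0 0 -0.03 0 0" --pt "0 0 -0.02 0 0" --pt "0 0 0 0 0" --pt "0 0 0 0 0"

```text
clock: 7.38
tool_pos: [0.5537, -0.0316, 0.2953]
eef_rot: [0.134, 0.991, 0.001, 0.002]
contact_force: [0.3, -0.2, 1.1]
opening: 0.006
finger_force: 0.0
```

Run:
```python
from h import *
import pickle
s=snapshot("wrist"); pickle.dump(s,open("w4.pkl","wb")); st=r.get_state(); T=R.from_quat(st["eef_rot"]).as_matrix(); print(st["clock"],st["tool_pos"],st["contact_force"])
cv2.imwrite("pics/w4.png",cv2.resize(s["color"][60:330,80:440,::-1],None,fx=2.2,fy=2.2,interpolation=cv2.INTER_CUBIC))
```

```text
7.4333 [ 0.55317635 -0.03177727  0.29408326] [ 0.64686806 -0.19978167  0.70914348]
```

View pics/w4.png

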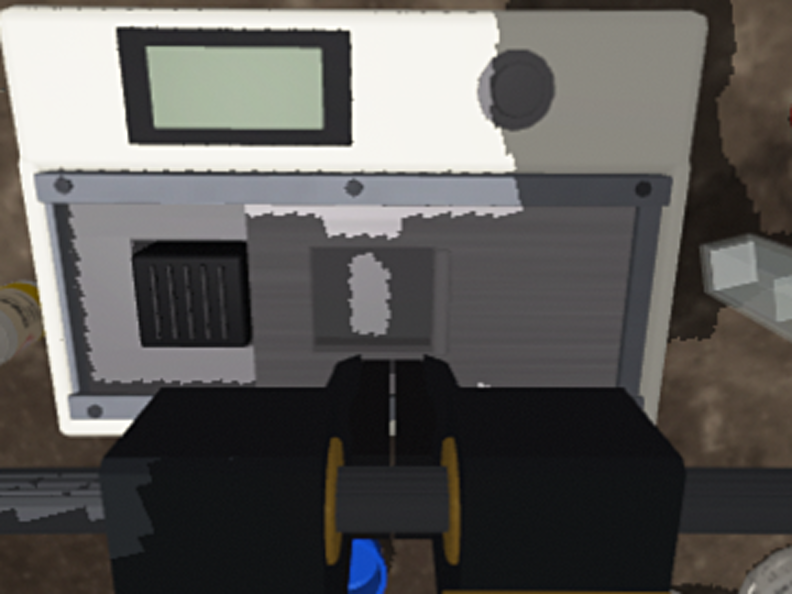

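The well is covered, the opening has moved along, and the catch stands free behind the plate. In the crop the key's top is centred near (522,90), its bezel near (516,91).

Run:
```python
from h import *
import pickle
s=pickle.load(open("w4.pkl","rb")); st=r.get_state(); T=R.from_quat(st["eef_rot"]).as_matrix()
f=lambda c,rw,z:(T.T@(onz(s,(c/2.2+80,rw/2.2+60),z)-st["tool_pos"])*1e3).round(1)
for n,a in dict(key=(522,90,.058),bez=(516,90,.053),catch=(191,296,.0605),catchlf=(133,252,.0605),front=(516,12,.05),rail=(350,205,.063),disp=(234,86,.053)).items(): print(n,f(*a))
```

```text
key [ 74.8  42.  236.1]
bez [ 74.9  41.  241.1]
catch [  3.8 -73.7 233.5]
catchlf [ 20.1 -92.6 233.5]
front [ 99.8  40.1 244.1]
rail [ 37.2 -15.7 231. ]
disp [ 76.1 -55.  241. ]
```

move_arm --pt "0.025 0.014 0 0 0" --pt "0.025 0.014 0 0 0" --pt "0.0245 0.014 0 0 0" --pt "0 0 0.03 0 0" --pt "0 0 0.025 0 0" --pt "0 0 0.008 0 0" --pt "0 0 0 0 0" --pt "0 0 0 0 0"

```text
clock: 8.1
tool_pos: [0.4925, 0.0279, 0.2303]
eef_rot: [0.134, 0.991, -0.0, -0.001]
contact_force: [-0.0, 0.2, -0.3]
opening: 0.004
finger_force: 0.0
```

move_arm --pt "0 0 0.004 0 0" --pt "0 0 0.003 0 0" --pt "0 0 0.002 0 0" --pt "0 0 0.0015 0 0" --pt "0 0 0 0 0" --pt "0 0 0 0 0"

```text
clock: 8.6
tool_pos: [0.4932, 0.0278, 0.2207]
eef_rot: [0.135, 0.991, 0.0, 0.001]
contact_force: [2.0, -0.8, 4.3]
opening: 0.004
finger_force: 1.8
```

move_arm --pt "0 0 0.001 0 0" --pt "0 0 0.001 0 0" --pt "0 0 0.001 0 0" --pt "0 0 0 0 0" --pt "0 0 0 0 0"

```text
clock: 9.02
tool_pos: [0.4929, 0.0278, 0.2199]
eef_rot: [0.135, 0.991, 0.0, 0.002]
contact_force: [-2.8, 0.1, 29.4]
opening: 0.005
finger_force: 15.2
```

The key has bottomed out (tip at z 0.054 m, 29 N). Now I let it go and check.

move_arm --pt "0 0 -0.005 0 0" --pt "0 0 -0.015 0 0" --pt "0 0 -0.03 0 0" --pt "0 0 -0.04 0 0" --pt "0 0 -0.01 0 0" --pt "0 0 0 0 0" --pt "0 0 0 0 0" --pt "0 0 0 0 0"

```text
clock: 9.68
tool_pos: [0.492, 0.0277, 0.3161]
eef_rot: [0.134, 0.991, -0.0, -0.001]
contact_force: [0.3, 0.4, -0.5]
opening: 0.001
finger_force: 0.0
```

Run:
```python
from h import *
s=snapshot("top"); st=r.get_state(); print(st["clock"],st["tool_pos"],st["contact_force"])
w=snapshot("side")
cv2.imwrite("pics/end.png",np.hstack([cv2.resize(a[...,::-1],None,fx=2.6,fy=2.6,interpolation=cv2.INTER_CUBIC) for a in (s["color"][140:300,190:340+0],w["color"][170:330,190:340])]))
```

```text
9.7333 [0.49195086 0.02776852 0.31581646] [-0.53037778 -0.79841798  0.48913344]
```

View pics/end.png

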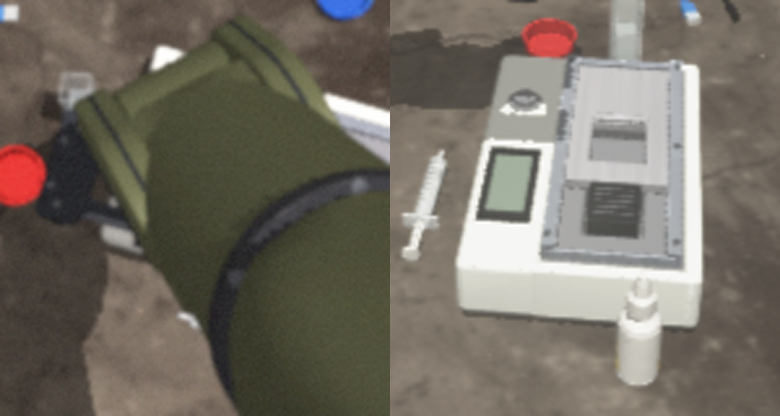

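The side view (right half) shows the shutter home with the catch up behind its tail (612,210), the key free (525,98), and the cell, dropper and syringe standing as before. I'm handing the job in.

```bash
python3 -c "
from plant import r
print(r.finish_job())"
```

```text
the job is handed in; nothing more can be done
None
```

I handed the job in: the shutter is home with the catch up behind it, and the read key was then pressed fully down and let go. The last side view shows the cell, dropper and syringe undisturbed; the judge's result was not shown.

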